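# Slide the film cassette onto the exposure glass

### The arm

A 7-joint arm with a two-finger parallel gripper is mounted at the origin on the work surface. World frame = base frame: x ahead of the robot, y to its left, z up, the work surface at z = 0. Lengths are in mm, angles in rad, forces in N, time in s.
With the tool pointing down it reaches from about 425 to 925 mm from the base axis. Payload 6.8 kg.
Tool frame: the origin (TCP) lies midway between the tips of the shut fingers; the grasp point (between the pads) lies 19 mm behind it; z points along the fingers, y is the line along which they close (so a half turn about z gives the same grasp; the last joint's range is limited). The gripper opens to 85 mm and grips with 20 to 120 N. Pads are 22 mm wide; open, the fingers measure 114 mm over their backs; the gripper's body (76 mm by 85 mm) begins 54 mm behind the grasp point. The pads swing forward as they close: fully open they stand 13 mm farther back than shut.
Start: joints at [1.039, 0.477, 0.022, 1.555, -0.011, 1.109, -0.083], TCP at [277.589, -615.298, 231.308] pointing down, gripper open.
Joint ranges: [-2.96, 2.96], [-0.34, 2.1], [-1.41, 1.46], [0.24, 2.44], [-1.37, 4.51], [0.17, 1.92], [-2.96, 2.96]. Speed limits (rad/s): [2.39, 2.39, 3.14, 3.14, 3.14, 3.14, 3.14].

### API

Orientations are given as a unit quaternion [x, y, z, w].
In Python, from station import env gives the robot as it stands. Calls block until the motion is done:
- env.movep(position, orientation): joint-space move of the TCP to a pose.
- env.move_l(position, attitude=None, max_speed=150): straight line of the TCP; attitude=None keeps the orientation; max_speed is the mean speed in mm/s.
- env.movej(angles): joint-space move.
- env.command_gripper(opening, squeeze=None): opening from 0.0 (shut) to 1.0 (fully open); squeeze is the grip in N (None keeps the last); returns when the fingers have stopped.
- env.pause(seconds).
- env.inverse_kinematics(position, orientation): joint angles nearest the present ones, or None.
- env.sense(): the state.
- env.camera(name): name is "scene" or "top" or "wrist"; returns (picture, depth): 420x560x3 uint8, red, green, blue; 420x560 float32, mm along the optical axis (not along the pixel's ray), 0 where there is no reading.
- env.camera_model(name): a dict with "intrinsics" (3x3 intrinsics, pixels), "rvec" (rotation vector, rad) and "tvec" (3), from world to camera coordinates, as OpenCV has them. Camera axes: x right, y down, z forward; pixel columns grow to the right and rows downward; lengths in mm; the calibration is good to about 2 mm. A picture is of the moment at which its call begins: read the wrist's pose just before it. camera_model takes no time and is no camera call; for the wrist camera it gives the pose at the moment of the call.
A pose or a line that the arm cannot do raises env.PlanningError and nothing moves.
- env.hand_in(): hands the job in; it is judged then, once.
The state is a dict: "t": time; "joint_positions": joint angles; "dq": joint speeds; "joint_efforts": joint torques, N m; "position": TCP position; "ee_rot": TCP orientation; "ft_force": force on the tool from outside, world axes, zero at the start; "torque": the same for the moment, N m; "grip_width": opening from 0.0 (shut) to 1.0 (fully open); "grasp_force": force on a finger pad.
Only numpy, scipy, OpenCV 4.12 (cv2) and the standard library are available. Lean on these libraries where they do the work, as an engineer would, in place of code of your own. Each camera call takes 0.05 s, during which the arm holds its last target. There are 200 camera calls.

### The job

Using only the outside of the fingers, line up the squat black film cassette on the wooden board and push it down the lane between the two low chrome rails until it lies squarely and wholly on the frosted glass square; then press the steel button on the grey timer right in, and let it spring back. Neither the cassette nor the robot may touch either rail, and the cassette must never be lifted or tipped. Do not press the button before the cassette is in place, and leave the other things on the counter undisturbed.

Things in the scene. Friction and masses are not known exactly. Their poses are not given: they have to be found in the camera images.
- lane: flat wooden board fixed on the counter, 420 x 190 mm, 12 mm thick, its top 12 mm above the counter. Its x axis points down the lane (from the open apron to the glass), y across, z up. Origin on the counter; the board spans x -220 to +200 mm, y -95 to +95 mm. Place and yaw vary: the lane runs roughly from the robot's left to its right (x axis within 0.2 rad of world -y)
- rail_near: chrome guide rail on the board, nearer the robot: 230 long x 14 wide x 20 mm tall, top 32 mm above the counter. Origin on the board's top on the rail's width centre, 67 mm from the lane's centre line on its -y side; the rail runs from x -40 to +190 mm of the lane's frame. The clear gap between the rails is 120 mm. Must not be touched
- rail_far: the twin rail, 67 mm from the centre line on the lane's +y side (farther from the robot). Must not be touched
- lane_mouth (a point): point on the board's top, on the lane's centre line where the rails begin (lane x -40 mm); same axes as the lane. Before it the board is an open apron without rails
- glass_centre (a point): centre of the frosted glass square set flush in the board between the rails, 120 mm long down the lane and filling the lane's width; on the board's top, lane x +110 mm, y 0; same axes as the lane
- cassette: squat black film cassette, loose, about 0.25 to 0.5 kg, 96 mm along its x (down the lane), 92 mm along its y, 36 mm tall; origin under its centre, on the board's top. Too wide to grip. It starts on the apron, centre 140 to 160 mm before lane x 0, up to 25 mm off the centre line and turned up to 0.2 rad; it slides with dry friction and stops when the push stops
- timer: grey exposure timer box fixed on the counter, 100 x 85 x 35 mm tall, right of the lane's glass end; origin under its centre. Its round steel push button stands on its top
- button_top (a point): centre of the push button's top face (28 mm across); pressed straight down
- button (a joint): press depth of that button: 0 out, 0.006 m fully in, about 5 N there; spring return. Counts as pressed beyond 0.004
- turntable: cork turntable disc, 200 mm across, at the left of the counter, carrying a chrome dodging tool set whose wands stand up to 195 mm above the counter; origin under the disc's centre, 18 mm above the counter. It turns easily: leave it alone. Bystander
- brush_holder: brass holder, 48 mm wide foot, 50 mm tall, with two thin brushes standing in it up to 110 mm; origin under its centre. Bystander.
- loupe: dark metal grain magnifier, 46 mm across, 44 mm tall; origin under its centre. Bystander.
- film_can: small aluminium film can, 32 mm across, 50 mm tall; origin under its centre. Bystander.
- graduate: glass measuring cup, 64 mm across, 110 mm tall; origin under its centre. Bystander.
- bottle: amber bottle, 72 mm across, 170 mm tall; origin under its centre. Bystander.
Mind the look-alikes: they are no part of the job. There is more than one size of the cassette; the job needs the larger. What is shaped like the timer but turquoise is not meant.

How it is judged:
By the outcome, as a careful person would: the job done as asked, in the order asked, and still so for the second after the job is handed in, with the robot touching nothing.
It also fails if it takes over 61 s, if anything falls off the work surface, if the arm or the gripper's body presses on something with over 40 N, if the wrist force passes 120 N, or if a joint passes its speed limit or range.

## Working session

There is one attempt and no reset: what is moved stays moved. The work goes in short steps, each a Python script; the robot and the scene stay as the last script left them, time stands still between calls to the robot, and variables do not carry over. Pictures are saved under pics/ and viewed, at most 10 in all, crops included, and the job is handed in when it is done.

```bash
ls; mkdir -p pics; python3 - <<'E'
from station import env
import cv2,numpy as np
for n in ("scene","top"):
    p,d=env.camera(n); cv2.imwrite(f"pics/{n}0.png",p[...,::-1]); np.save(f"pics/{n}0.npy",d)
    m=env.camera_model(n); R=cv2.Rodrigues(np.array(m["rvec"]))[0]; print(n,m["intrinsics"],-R.T@np.array(m["tvec"]).ravel(),R.round(2))
s=env.sense();print(s["t"],s["ee_rot"],s["ft_force"])
E
```

```text
pics
scene [[513.25824778   0.         273.33646115]
 [  0.         513.25824778 207.02463361]
 [  0.           0.           1.        ]] [ 939.80477437 -639.43045557  929.89367079] [[ 0.87  0.49 -0.02]
 [ 0.36 -0.66 -0.65]
 [-0.33  0.57 -0.76]]
top [[387.26798901   0.         274.59122466]
 [  0.         387.26798901 207.14265951]
 [  0.           0.           1.        ]] [ 341.63176318   17.74457521 1038.27050747] [[ 0.05 -1.    0.01]
 [-0.97 -0.05 -0.24]
 [ 0.24  0.01 -0.97]]
0.1 [ 9.77637335e-01  2.10296470e-01 -2.27701647e-04 -7.63831463e-04] [0.05222798 0.00978111 0.68867317]
```

View pics/scene0.png

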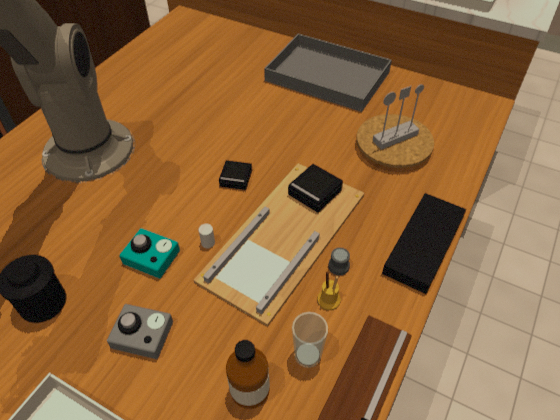

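View pics/top0.png

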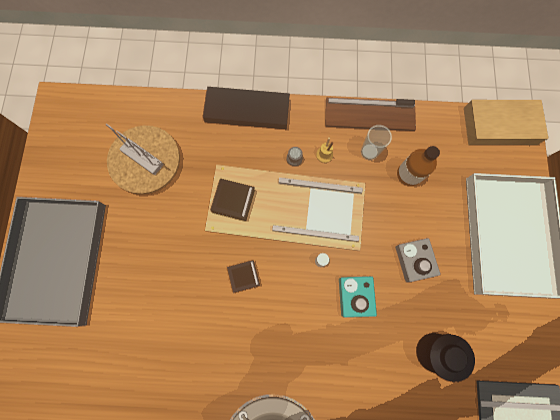

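Top view: the larger cassette is at (233,199) on the board. The smaller look-alike is at (243,277), off the board. The grey timer is at (418,260) and the turquoise look-alike at (358,297). I'll use the cassette on the board and the grey timer, and confirm both in one crop while measuring.

```bash
cat > h.py <<'E'
from station import env
import cv2,numpy as np
def cloud(n,d,m=None):
    m=m or env.camera_model(n); K=np.array(m["intrinsics"]); R=cv2.Rodrigues(np.array(m["rvec"]))[0]; t=np.array(m["tvec"]).ravel()
    v,u=np.indices(d.shape); r=np.stack([(u-K[0,2])/K[0,0],(v-K[1,2])/K[1,1],np.ones(d.shape)],-1)
    P=(r*d[...,None]-t)@R; P[d==0]=np.nan; return P
def rect(P,lo,hi,box):
    x0,x1,y0,y1=box
    m=(P[...,2]>lo)&(P[...,2]<hi)&(P[...,0]>x0)&(P[...,0]<x1)&(P[...,1]>y0)&(P[...,1]<y1)
    m=m.astype(np.uint8); n,l,s,c=cv2.connectedComponentsWithStats(m); 
    k=1+np.argmax(s[1:,4]); q=P[l==k]
    return cv2.minAreaRect(q[:,:2].astype(np.float32)),np.median(q[:,2]),len(q),l==k
E
python3 - <<'E'
from h import *
for n in ("top","scene"):
    d=np.load(f"pics/{n}0.npy"); P=cloud(n,d)
    pix={"top":[(233,199),(418,260),(424,266),(410,250),(330,212),(300,235),(323,260),(225,222),(250,300)],"scene":[(315,185),(140,330),(129,319),(155,320),(250,270),(207,235),(330,290)]}[n]
    for u,v in pix: print(n,(u,v),P[v,u].round(1))
    box=(350,850,-300,330)
    for nm,lo,hi in (("board",8,24),("cass",42,54)):
        for b in [box]:
            r,z,k,_=rect(P,lo,hi,b); print(nm,r,z,k)
    np.set_printoptions(suppress=True)
p=cv2.imread("pics/top0.png"); s=cv2.imread("pics/scene0.png")
a=cv2.resize(p[150:310,200:450],None,fx=3,fy=3,interpolation=cv2.INTER_CUBIC)[:480,:750]
cv2.imwrite("pics/crop1.png",a)
E
```

```text
top (233, 199) [602.6 135.6  46.8]
top (418, 260) [ 466.5 -349.6   44.5]
top (424, 266) [ 450.7 -359.8   56.4]
top (410, 250) [ 492.4 -332.7   36.5]
top (330, 212) [ 589.2 -126.8   11.3]
top (300, 235) [521.9 -47.5   9. ]
top (323, 260) [ 453.6 -105.8   48.1]
top (225, 222) [546.1 156.2  13.6]
top (250, 300) [345.4  76.1   1.7]
board ((598.6823120117188, -6.148529052734375), (420.1728515625, 191.15863037109375), 85.70307159423828) 11.662583344176982 7857
cass ((604.1358032226562, 139.19091796875), (96.52313232421875, 93.69381713867188), 78.2804946899414) 47.728120691422944 1217
scene (315, 185) [607.3 128.4  46.7]
scene (140, 330) [ 476.  -363.7   33.9]
scene (129, 319) [ 455.1 -362.9   57.4]
scene (155, 320) [ 489.6 -333.8   37. ]
scene (250, 270) [ 582.9 -132.8   13.6]
scene (207, 235) [ 466.7 -117.9   47. ]
scene (330, 290) [ 760.7 -116.5   48.1]
board ((599.178955078125, -9.909622192382812), (421.964599609375, 191.9131317138672), 85.64129638671875) 11.532890694171016 9624
cass ((605.3651733398438, 135.30270385742188), (99.55191040039062, 93.97933959960938), 78.18026733398438) 47.19477559391815 1191
```

View pics/crop1.png

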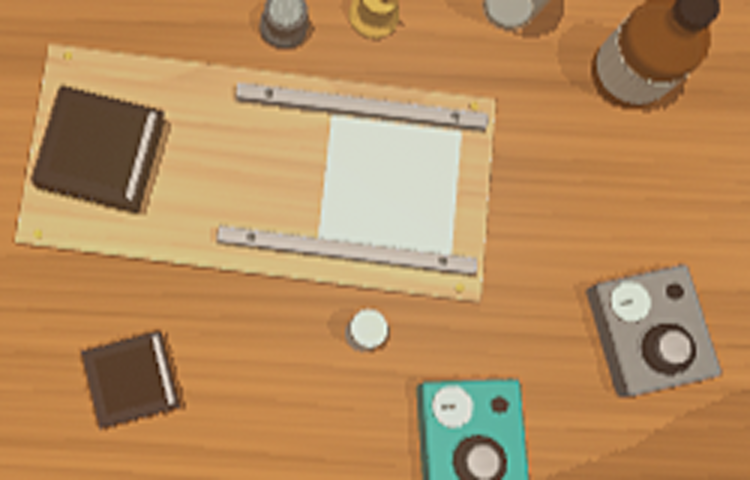

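The crop confirms it: the larger cassette is on the board at crop (98,150), and the grey timer's button is at crop (675,347). The measured board, 420x191 mm with its top at 12 mm, matches the description, and so does the cassette, 97x94 mm with its top at 48 mm.

First I'll square and centre the cassette from its near side, using both half-open fingers as a flat pusher.

```bash
cat >> h.py <<'E'
A=np.radians(85.67-180); X=np.array([np.cos(A),np.sin(A)]); Y=np.array([-X[1],X[0]])
O=np.array([598.9,-8.0])+10*X
def W(x,y,z): return np.r_[O+x*X+y*Y,z]
def L(p): q=np.asarray(p[:2])-O; return np.array([q@X,q@Y])
def quat(phi): return [np.cos(phi/2),np.sin(phi/2),0,0]
def check(name):
    out=[]
    for n in ("top","scene"):
        p,d=env.camera(n); cv2.imwrite(f"pics/{n}_{name}.png",p[...,::-1]); P=cloud(n,d)
        try:
            r,z,k,_=rect(P,42,54,(500,700,-220,250))
            a=np.degrees(A)%90; yaw=(r[2]-a+45)%90-45
            print(n,"cassette lane",L(r[0]).round(1),"yaw deg",round(yaw,2),"size",np.round(r[1],1),"z",round(z,1))
        except Exception as e: print(n,e)
def st(t=""):
    s=env.sense(); print(t,"t",round(s["t"],2),"lane",L(s["position"]).round(1),"z",round(s["position"][2],1),"F",np.round(s["ft_force"],1),"q",np.round(s["joint_positions"],2),"g",round(s["grip_width"],2))
E
python3 - <<'E'
from h import *
print("start cass",L((604.7,137.2)))
q=quat(A+np.pi/2)
env.command_gripper(0.5)
env.movep(W(-155,-95,235),q); st()
env.move_l(W(-155,-85,60),max_speed=250)
env.move_l(W(-155,-85,18),max_speed=120); st()
env.move_l(W(-155,-57.5,18),max_speed=40); st("pushed")
check("a")
E
```

```text
start cass [-155.22346605   -5.1792769 ]
 t 3.39 lane [-154.2  -94.6] z 234.9 F [ 0.6  0.2 -0.1] q [ 0.15  0.31 -0.65  1.85  0.22  1.05 -2.23] g 0.5
 t 4.74 lane [-155.2  -84.6] z 18.6 F [0.8 0.2 0.4] q [ 0.01  0.62 -0.5   1.99  0.48  0.65 -2.44] g 0.5
pushed t 5.58 lane [-154.8  -57.6] z 17.8 F [-2.2 -0.8 -1.1] q [ 0.02  0.65 -0.5   1.93  0.47  0.69 -2.41] g 0.5
top attempt to get argmax of an empty sequence
scene cassette lane [-155.    -6.9] yaw deg -3.23 size [ 98.8 110.7] z 47.2
```

```bash
python3 - <<'E'
from h import *
env.move_l(W(-155,-85,18),max_speed=100)
env.move_l(W(-155,-110,100),max_speed=200)
check("b"); st()
p=W(-228,0,100)
for f in (A,A+np.pi):
    j=env.inverse_kinematics(p,quat(f)); print(None if j is None else np.round(j,2))
a=cv2.imread("pics/scene_b.png")[120:320,190:390]; cv2.imwrite("pics/crop2.png",cv2.resize(a,None,fx=3,fy=3))
E
```

```text
top cassette lane [-150.5   13.7] yaw deg -4.33 size [81.6 64.9] z 48.0
scene cassette lane [-154.4    1.6] yaw deg -3.11 size [99.8 94.7] z 47.3
 t 6.78 lane [-154.4 -110.2] z 98.7 F [-0.7 -0.4 -0.6] q [ 0.08  0.47 -0.59  2.    0.36  0.78 -2.38] g 0.5
[-1.09  0.86  1.05  1.77 -0.86  1.05 -2.93]
[ 0.18  0.76 -0.9   1.68  0.67  1.05 -1.02]
```

View pics/crop2.png

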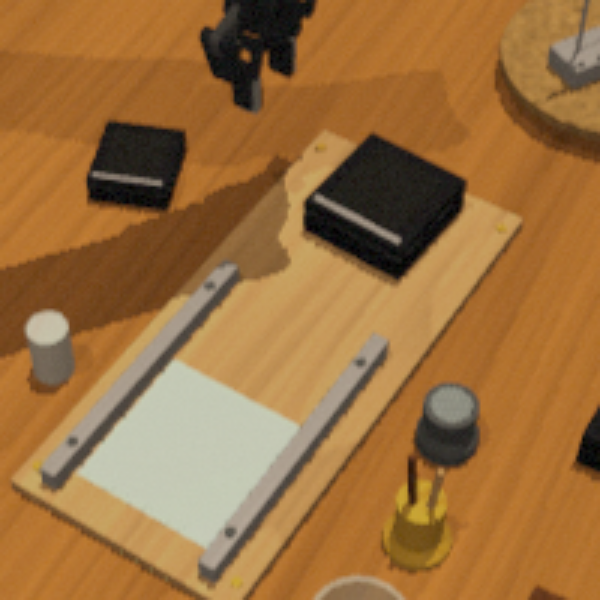

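The scene view shows the cassette at crop (385,205), on the centre line with about -3° of yaw left. Nothing else has moved. I'll push from behind next, which should finish the squaring, and check before the rails begin.

```bash
python3 - <<'E'
from h import *
q=quat(A+np.pi)
env.movep(W(-232,0,110),q)
env.move_l(W(-232,0,18),max_speed=150); st()
env.move_l(W(-159,0,18),max_speed=50); st("pushed")
check("c0")
env.move_l(W(-180,0,18),max_speed=100); st()
check("c")
E
```

```text
t 8.78 lane [-232.6    0.4] z 18.7 F [-0.   0.9 -0.2] q [ 0.13  0.85 -0.83  1.71  0.76  0.93 -1.08] g 0.5
pushed t 10.39 lane [-1.592e+02  1.000e-01] z 18.1 F [1.6 3.2 2.3] q [ 0.26  0.82 -0.83  1.77  0.77  0.9  -1.  ] g 0.5
top cassette lane [-101.3  -18. ] yaw deg -0.23 size [95.8 48.2] z 47.6
scene cassette lane [-107.7    5. ] yaw deg 0.02 size [120.8  93.3] z 47.4
 t 10.85 lane [-179.9   -0.6] z 17.5 F [-1.1 -0.5  0.6] q [ 0.22  0.83 -0.83  1.76  0.77  0.91 -1.03] g 0.5
top cassette lane [-102.2  -24.7] yaw deg -2.81 size [94.8 37.1] z 47.6
scene cassette lane [-98.    5.4] yaw deg 0.14 size [99.  92.7] z 47.3
```

```bash
python3 - <<'E'
import cv2
a=cv2.imread("pics/scene_c.png")[120:320,190:390]; cv2.imwrite("pics/crop3.png",cv2.resize(a,None,fx=3,fy=3))
E
```

```text
(no output)
```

View pics/crop3.png

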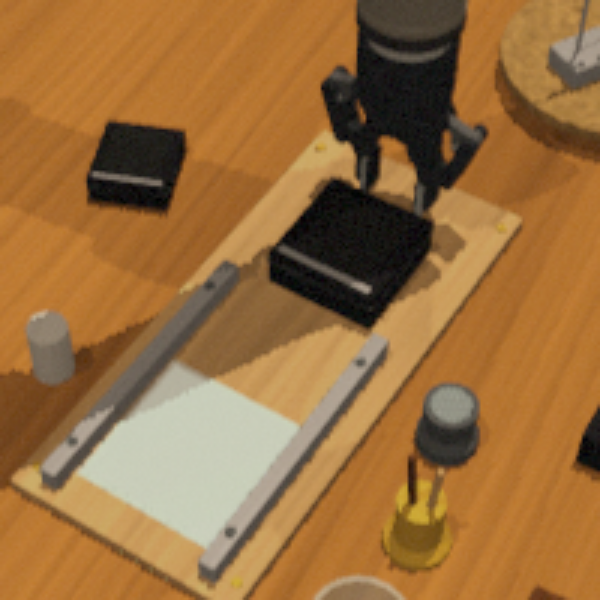

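The cassette is now square to the lane, but it drifted about 4.5 mm towards the far rail. I'll push slightly diagonally, well inside the friction cone, to carry it back to the centre line, then check.

```bash
python3 - <<'E'
from h import *
env.move_l(W(-160.5,0,18),max_speed=60)
env.move_l(W(-95,-5,18),max_speed=50); st("pushed")
env.move_l(W(-110,-5,18),max_speed=80)
check("d"); st()
E
```

```text
pushed t 12.89 lane [-94.8  -5. ] z 18.0 F [0.8 1.1 0.4] q [ 0.37  0.8  -0.84  1.83  0.77  0.88 -0.92] g 0.5
top cassette lane [-47.3 -40.6] yaw deg -24.79 size [101.   39.9] z 47.5
scene cassette lane [-34.2   0.9] yaw deg -0.02 size [101.   92.9] z 47.4
 t 13.33 lane [-109.9   -5.2] z 17.8 F [-0.5  0.2  0.1] q [ 0.34  0.8  -0.84  1.82  0.77  0.88 -0.94] g 0.5
```

```bash
python3 - <<'E'
from h import *
env.move_l(W(-96,-5,18),max_speed=60)
env.move_l(W(51,-5,18),max_speed=60); st("pushed")
env.move_l(W(25,-5,18),max_speed=80); check("e0")
env.move_l(W(0,-5,150),max_speed=200)
check("e"); st()
a=cv2.imread("pics/scene_e.png")[120:320,190:390]; cv2.imwrite("pics/crop4.png",cv2.resize(a,None,fx=3,fy=3))
E
```

```text
pushed t 16.32 lane [50.8 -5. ] z 18.0 F [-0.3  2.7  0.2] q [ 0.62  0.79 -0.84  1.86  0.77  0.86 -0.69] g 0.5
top cassette lane [101.2 -23.9] yaw deg 0.4 size [81.6 44.3] z 47.4
scene cassette lane [111.9   1. ] yaw deg 0.36 size [98.2 93.9] z 47.4
top cassette lane [ 81.  -27.7] yaw deg -44.07 size [102.6  52. ] z 47.5
scene cassette lane [112.3   1. ] yaw deg 0.1 size [97.3 94. ] z 47.4
 t 17.82 lane [ 0.9 -6. ] z 148.3 F [-0.3  0.1 -0.5] q [ 0.63  0.63 -0.97  1.79  0.59  1.05 -0.64] g 0.5
```

View pics/crop4.png

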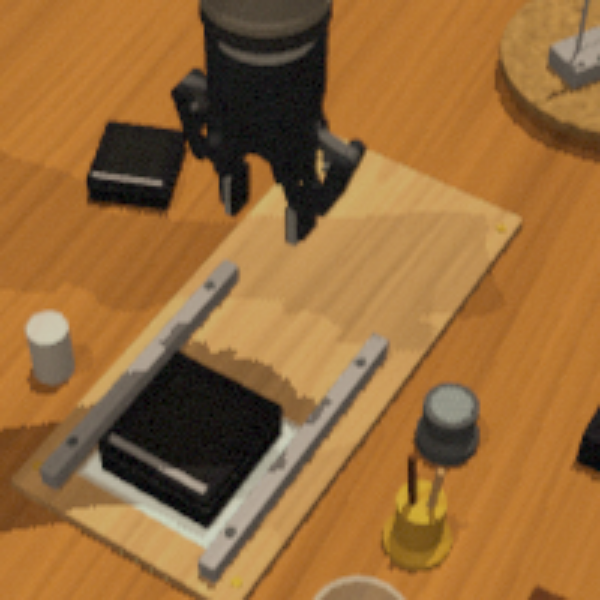

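The cassette sits squarely on the frosted glass at crop (190,440), clear of both rails. Next is the button: fit its centre, shut the fingers, and press.

```bash
python3 - <<'E'
from h import *
C=[]
for n in ("top","scene"):
    P=cloud(n,np.load(f"pics/{n}0.npy"))
    r,z,k,m=rect(P,52.5,62,(400,520,-410,-300)); q=P[m]; c,rad=cv2.minEnclosingCircle(q[:,:2].astype(np.float32))
    print(n,r,z,k,c,rad,np.percentile(q[:,2],[5,50,95]).round(1)); C.append(r[0]+(z,))
    r2=rect(P,32,41,(380,560,-430,-280)); print("box",r2[0],r2[1])
b=np.mean(C,0); print(b)
np.save("pics/b.npy",b)
env.command_gripper(0.0)
env.move_l(W(0,-40,200),max_speed=250)
env.movep([b[0],b[1],160],quat(np.radians(20))); st()
check("f")
p,d=env.camera("wrist"); cv2.imwrite("pics/w.png",p[...,::-1])
E
```

```text
top ((451.36553955078125, -360.404541015625), (25.32135581970215, 24.6630802154541), 75.34382629394531) 56.059196252653784 91 (452.0868225097656, -360.459716796875) 13.860261917114258 [53.6 56.1 58.6]
box ((468.76776123046875, -355.55133056640625), (98.5340576171875, 85.0563735961914), 14.90564250946045) 34.7475538972858
scene ((453.1441955566406, -364.37109375), (26.189664840698242, 26.332870483398438), 76.78797912597656) 56.30395036114652 154 (452.9237976074219, -364.8473815917969) 14.190977096557617 [53.3 56.3 58.9]
box ((470.60205078125, -360.3183898925781), (100.2061996459961, 85.66339874267578), 15.253606796264648) 34.88012773756089
[ 452.25486755 -362.38781738   56.18157331]
 t 20.06 lane [ 352.4 -118.2] z 160.3 F [-1.1  0.5 -0.2] q [ 1.15  0.51 -0.78  1.82  0.43  0.99 -1.02] g -0.0
top cassette lane [1.085e+02 1.000e-01] yaw deg -0.07 size [96.1 92.3] z 47.6
scene cassette lane [112.1   1.6] yaw deg 0.37 size [98.  93.4] z 47.5
```

View pics/w.png

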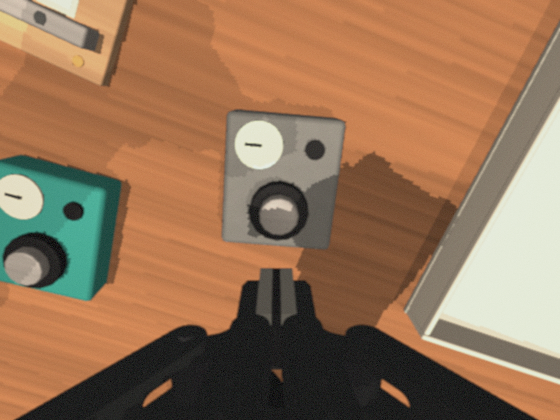

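The wrist view shows the grey timer and its button at (278,212), in line with the shut fingers. Both cameras put the cassette on the glass centre, about (110, 1) mm in the lane frame with almost no yaw. Pressing in small, force-watched steps.

```bash
python3 - <<'E'
from h import *
b=np.load("pics/b.npy")
env.move_l([b[0],b[1],64],max_speed=120); env.pause(.2); f0=env.sense()["ft_force"][2]; st()
z=59.
while z>=46.5:
    env.move_l([b[0],b[1],z],max_speed=20); env.pause(.1); s=env.sense(); f=s["ft_force"][2]-f0
    print(z,round(s["position"][2],2),round(f,1))
    if f>9: break
    z-=1
env.pause(.3); st()
env.move_l([b[0],b[1],64],max_speed=40); env.move_l([b[0],b[1],170],max_speed=150); env.pause(.3); st(); check("g")
d=env.camera("top")[1]; P=cloud("top",d)
E
```

```text
t 21.36 lane [ 354.8 -119. ] z 64.8 F [0.5 0.4 0.2] q [ 1.09  0.63 -0.7   1.88  0.54  0.83 -1.11] g 0.0
59.0 58.97 -1.2
58.0 58.02 -0.7
57.0 57.19 0.6
56.0 56.1 2.8
55.0 55.08 2.4
54.0 54.09 2.3
53.0 53.09 3.0
52.0 52.09 2.9
51.0 51.16 4.5
50.0 50.99 13.2
 t 25.31 lane [ 354.5 -119.3] z 51.0 F [-1.6 -0.3 12.9] q [ 1.08  0.65 -0.68  1.89  0.56  0.8  -1.13] g -0.0
 t 26.97 lane [ 354.2 -119.7] z 169.3 F [-0.6 -0.4 -0. ] q [ 1.16  0.5  -0.78  1.81  0.41  1.   -1.01] g -0.0
top cassette lane [1.084e+02 1.000e-01] yaw deg -0.22 size [96.4 92.3] z 47.6
scene cassette lane [112.7   1.2] yaw deg 0.25 size [100.   94.1] z 47.5
```

The button went fully in: it hit its stop after about 6 mm of travel and sprang back when released. The cassette hasn't moved, and the arm is clear of everything.

```bash
python3 -c "
from h import *
print(env.hand_in())"
```

```text
the job is handed in; nothing more can be done
None
```

The job is handed in at about 27 s of the 61 s allowed: the cassette lies squarely on the frosted glass, and after that the grey timer's button was pressed fully in and released; I saw no contact with the rails and no other objects moved.

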